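# Complete the row of reagent bottles by size

## Robot

A 6-joint arm with a two-finger parallel gripper is mounted at the origin on the work surface. World frame = base frame: x ahead of the robot, y to its left, z up, the work surface at z = 0. Lengths are in mm, angles in rad, forces in N, time in s.
With the tool pointing down it reaches from about 300 to 775 mm from the base axis. Payload 14.6 kg.
Tool frame: the origin (TCP) lies between the finger pads; the fingertips stand 19 mm ahead of it and the grasp point (between the pads) is the TCP; z points along the fingers, y is the line along which they close (so a half turn about z gives the same grasp; the last joint's range is limited). The gripper opens to 94 mm and grips with 3 to 60 N. Pads are 16 mm wide; open, the fingers measure 119 mm over their backs; the gripper's body (75 mm by 177 mm) begins 78 mm behind the grasp point.
Start: joints at [-1.287, 0.3, 1.521, -0, 1.321, -0.067], TCP at [189, -516.496, 188.346] pointing down, gripper open.
Joint ranges: [-3.03, 3.03], [-0.79, 2.21], [0.23, 2.52], [-1.04, 4.18], [0, 3.07], [-2.55, 2.55]. Speed limits (rad/s): [2.22, 2.22, 2.57, 3.14, 3.14, 3.14].

## Interface

Orientations are given as [roll, pitch, yaw] about the fixed x, y, z axes, in that order (R = Rz(yaw) Ry(pitch) Rx(roll)).
In Python, from cell import monitor, imaging, job, find_in, trace gives the robot as it stands. The module is installed in compiled form; this text tells all that it offers.
- The arm moves only by the tool arm_command, never from a script. Its argument "steps" is a list of rows, each a list of 5 numbers: the opening, from 0 (shut) to 1 (fully open), then the shift along the tool's x, y, z in mm, then the turn about the tool's z in degrees. In form: [[gripper, dx, dy, dz, turn], ...]. A call has 1 to 20 rows; each row is the pose to reach, as a shift and turn from the pose commanded when the call began, along the tool's axes at that moment; what a row does not reach only later rows make up. A row lasts 1/8 s, in which the tool goes at most 62.5 mm and 10.7 degrees, less where a joint would pass 70% of its speed; a pose out of reach is approached as far as the arm can. A call with a gripper value outside its range is refused whole. The fingers move at their own pace and stop on an object; "force" is the grip in N (left out, the last holds). Time passes only in rows, so rows that repeat a pose let the fingers close. It gives the time, the measured TCP pose, the force, the opening and the grip force at its end, in the units of the state.
- monitor.read_state(): the state, without advancing time (a new reading comes with each control period).
- imaging.camera(name): name is "scene" or "top" or "wrist"; returns a dict with "img" (400x640x3 uint8, red, green, blue), "mtx" (3x3 intrinsics, pixels), "D" ([k1, k2, p1, p2, k3] as OpenCV has them; the pictures are not rectified), "view" (4x4, takes a point from world to camera coordinates). Camera axes: x right, y down, z forward; pixel columns grow to the right and rows downward; lengths in mm; the calibration is good to about 2 mm. A picture is of the moment at which its call begins. There is no depth.
- job.sign_off(): hands the job in; it is judged then, once.
Trained networks look in a picture, given as the dict that the camera call returned (one of the last four; its "shot" number tells which), for a name from the list of things; names that differ only in an ending like _2 or _b are one class to them, and where a whole thing is asked for, a point or a joint stands for the part that bears it (a point fixed in the world has none). Each returns a list of dicts, best first, with "p" (0 to 1); they miss things now and then, are a little off and sometimes report something else, mostly with a low value. They report only what shows in the picture. A call takes as long as a camera call. They do not tell look-alikes from the thing itself.
- find_in(picture, target): "rect" ([centre column, centre row, width, height] in pixels, round what is visible of it).
- trace(picture, target): "region" (400x640 bool, what is visible of it) and "rect" ([centre column, centre row, width, height] in pixels, round what is visible of it).
The state is a dict: "clock": time; "joints": joint angles; "qd": joint speeds; "effort": joint torques, N m; "eef_pos": TCP position; "eef_rot": TCP orientation; "wrist_force": force on the tool from outside, world axes, zero at the start; "moment": the same for the moment, N m; "finger_gap": finger opening in mm; "finger_force": force on a finger pad.
Only numpy, scipy, OpenCV 4.12 (cv2) and the standard library are available. Lean on these libraries where they do the work, as an engineer would, in place of code of your own. Each camera call takes 0.05 s, during which the arm holds its last target. There are 200 camera calls.

## Task

Put the four loose reagent bottles back into the blue bottle rack, so that the whole row steps down evenly by size from the largest bottle at one end to the smallest at the other; those two end bottles already stand in their bays and stay there. Stand each bottle upright in the middle of its own bay, set it down gently without ever tipping one over, and leave the other things on the bench where they are.

Things in the scene. Friction and masses are not known exactly. Their poses are not given: they have to be found in the camera images.
- bottle_250_mid (a point): The largest of the four loose bottles, standing on the bench; to be moved, weighs under 0.4 kg: white bottle, 58 mm diameter, straight wall to 96 mm, 6 mm shoulder, black screw cap 50 mm wide and 20 mm high; 122 mm tall over all. Point: on its axis, half-way up (61 mm above its underside); z axis up to the cap.
- bottle_125_mid (a point): The second largest of the four loose bottles, standing on the bench; to be moved, weighs under 0.4 kg: white bottle, 50 mm diameter, straight wall to 76 mm, 6 mm shoulder, black screw cap 43 mm wide and 18 mm high; 100 mm tall over all. Point: on its axis, half-way up (50 mm above its underside); z axis up to the cap.
- bottle_60_mid (a point): The third largest of the four loose bottles, standing on the bench; to be moved, weighs under 0.4 kg: white bottle, 42 mm diameter, straight wall to 58 mm, 6 mm shoulder, black screw cap 36 mm wide and 16 mm high; 80 mm tall over all. Point: on its axis, half-way up (40 mm above its underside); z axis up to the cap.
- bottle_30_mid (a point): The smallest of the four loose bottles, standing on the bench; to be moved, weighs under 0.4 kg: white bottle, 36 mm diameter, straight wall to 42 mm, 6 mm shoulder, black screw cap 31 mm wide and 14 mm high; 62 mm tall over all. Point: on its axis, half-way up (31 mm above its underside); z axis up to the cap.
- end_large_mid (a point): The largest bottle of the row, already standing in the bay at one end of the rack (either end), not fastened; it stays there: white bottle, 66 mm diameter, straight wall to 120 mm, 6 mm shoulder, black screw cap 57 mm wide and 22 mm high; 148 mm tall over all. Point: on its axis, half-way up (74 mm above its underside); z axis up to the cap.
- end_small_mid (a point): The smallest bottle of the row, already standing in the bay at the other end of the rack, not fastened; it stays there: white bottle, 28 mm diameter, straight wall to 28 mm, 6 mm shoulder, black screw cap 24 mm wide and 12 mm high; 46 mm tall over all. Point: on its axis, half-way up (23 mm above its underside); z axis up to the cap.
- rack: Blue bottle rack, fixed: a tray 88 mm deep (x) and 484 mm long (y) with six equal bays in a row along its y axis. Origin: centre of its underside, z up. Bay centres: x = 0, y = -200, -120, -40, 40, 120, 200 mm; each is 80 x 76 mm inside. Bay floor 3 mm, ribs between bays (4 mm thick) 8 mm, outer rim 9 mm above the bench. The end bays are taken, the four between empty.
- wash_bottle: Bystander: squeeze wash bottle, white with red top and spout, 70 mm diameter, 190 mm tall, loose. Origin: centre of its underside.
- pen_pot: Bystander: black pen pot with pens, 68 mm diameter, pot 90 mm and pens to 150 mm tall, loose. Origin: centre of its underside.
- balance: Bystander: white bench balance with round steel pan, 240 x 180 mm, 61 mm tall, fixed. Origin: centre of its underside.
There are look-alikes about, which are no part of the job. What is shaped like the part that bears bottle_250_mid but red or yellow is not meant.

How it is judged (in metres and radians):
At the end, for the whole second after the job is handed in: From the large end bottle on, the 122, 100, 80 and 62 mm tall bottles stand in bays two to five, both end bottles still in theirs: each axis within 15 mm of its bay centre along and across the row, foot on the bay floor (4 mm), upright within 0.08 rad, at rest, released ((((y of end_large_mid in the frame of rack between 0.185 and 0.215 m and x of end_large_mid in the frame of rack between -0.015 and 0.015 m and z of end_large_mid in the frame of rack between 0.073 and 0.081 m) and (y of end_small_mid in the frame of rack between -0.215 and -0.185 m and x of end_small_mid in the frame of rack between -0.015 and 0.015 m and z of end_small_mid in the frame of rack between 0.022 and 0.03 m) and (y of bottle_250_mid in the frame of rack between 0.105 and 0.135 m and x of bottle_250_mid in the frame of rack between -0.015 and 0.015 m and z of bottle_250_mid in the frame of rack between 0.06 and 0.068 m) and (y of bottle_125_mid in the frame of rack between 0.025 and 0.055 m and x of bottle_125_mid in the frame of rack between -0.015 and 0.015 m and z of bottle_125_mid in the frame of rack between 0.049 and 0.057 m) and (y of bottle_60_mid in the frame of rack between -0.055 and -0.025 m and x of bottle_60_mid in the frame of rack between -0.015 and 0.015 m and z of bottle_60_mid in the frame of rack between 0.039 and 0.047 m) and (y of bottle_30_mid in the frame of rack between -0.135 and -0.105 m and x of bottle_30_mid in the frame of rack between -0.015 and 0.015 m and z of bottle_30_mid in the frame of rack between 0.03 and 0.038 m)) or ((y of end_large_mid in the frame of rack between -0.215 and -0.185 m and x of end_large_mid in the frame of rack between -0.015 and 0.015 m and z of end_large_mid in the frame of rack between 0.073 and 0.081 m) and (y of end_small_mid in the frame of rack between 0.185 and 0.215 m and x of end_small_mid in the frame of rack between -0.015 and 0.015 m and z of end_small_mid in the frame of rack between 0.022 and 0.03 m) and (y of bottle_250_mid in the frame of rack between -0.135 and -0.105 m and x of bottle_250_mid in the frame of rack between -0.015 and 0.015 m and z of bottle_250_mid in the frame of rack between 0.06 and 0.068 m) and (y of bottle_125_mid in the frame of rack between -0.055 and -0.025 m and x of bottle_125_mid in the frame of rack between -0.015 and 0.015 m and z of bottle_125_mid in the frame of rack between 0.049 and 0.057 m) and (y of bottle_60_mid in the frame of rack between 0.025 and 0.055 m and x of bottle_60_mid in the frame of rack between -0.015 and 0.015 m and z of bottle_60_mid in the frame of rack between 0.039 and 0.047 m) and (y of bottle_30_mid in the frame of rack between 0.105 and 0.135 m and x of bottle_30_mid in the frame of rack between -0.015 and 0.015 m and z of bottle_30_mid in the frame of rack between 0.03 and 0.038 m))) and angle between each of bottle_250_mid, bottle_125_mid, bottle_60_mid, bottle_30_mid, end_large_mid, end_small_mid's own z axis and vertical below 0.08 rad and linear speed of each of bottle_250, bottle_125, bottle_60, bottle_30, end_large, end_small below 0.02 m/s and contact force between each of bottle_250, bottle_125, bottle_60, bottle_30, end_large, end_small and the fingers below 0.1 N); the robot touches nothing.
It fails at once if a bottle is tipped over (leans more than 0.6 rad) (angle between any of bottle_250_mid, bottle_125_mid, bottle_60_mid, bottle_30_mid, end_large_mid, end_small_mid's own z axis and vertical above 0.6 rad).
It fails at once if an end bottle is shifted by more than 12 mm (distance of any of end_large_mid, end_small_mid from where it was at the start of the episode above 0.012 m).
It fails at once if a bottle is dropped or slammed into the rack (faster than 0.5 m/s within 25 mm of the bay floor, or a contact over 60 N) ((contact force between bottle_250 and rack above 60 N or (x of bottle_250_mid in the frame of rack between -0.044 and 0.044 m and z of bottle_250_mid in the frame of rack below 0.089 m and linear speed of bottle_250 above 0.5 m/s)) or (contact force between bottle_125 and rack above 60 N or (x of bottle_125_mid in the frame of rack between -0.044 and 0.044 m and z of bottle_125_mid in the frame of rack below 0.078 m and linear speed of bottle_125 above 0.5 m/s)) or (contact force between bottle_60 and rack above 60 N or (x of bottle_60_mid in the frame of rack between -0.044 and 0.044 m and z of bottle_60_mid in the frame of rack below 0.068 m and linear speed of bottle_60 above 0.5 m/s)) or (contact force between bottle_30 and rack above 60 N or (x of bottle_30_mid in the frame of rack between -0.044 and 0.044 m and z of bottle_30_mid in the frame of rack below 0.059 m and linear speed of bottle_30 above 0.5 m/s))).
It fails at once if the wash bottle or the pen pot is shifted by more than 20 mm, or the balance is struck (over 5 N) (distance of any of wash_bottle, pen_pot from where it was at the start of the episode above 0.02 m or contact force between balance and anything else above 5 N).
It also fails if it takes over 104 s, if anything falls off the work surface, if the arm or the gripper's body presses on something with over 40 N, if the wrist force passes 120 N, or if a joint passes its speed limit or range.

## Working session

There is one attempt and no reset: what is moved stays moved. The work goes in short steps, Python scripts to look and compute and a tool call to move; the robot and the scene stay as the last step left them, time stands still between calls to the robot, and variables do not carry over. Pictures are saved under pics/ and viewed, at most 14 in all, crops included, and the job is handed in when it is done.

Besides the shell and the picture viewer there is one more tool, called after "Call:" as name(argument=value, ...) on one line, values as JSON. arm_command: Moves the arm, as the interface text tells. Its arguments: {"type":"object","properties":{"steps":{"type":"array","items":{"type":"array","items":{"type":"number"}}},"force":{"type":"number"}},"required":["steps"]}

```bash
mkdir -p pics; cat > h.py <<'E'
import numpy as np, cv2
from cell import monitor, imaging, job, find_in, trace
def save(p,n): cv2.imwrite('pics/'+n+'.png',p['img'][:,:,::-1])
def ray(p,u,v):
    n=cv2.undistortPoints(np.array([[[u,v]]],float),p['mtx'],np.array(p['D'],float))[0,0]
    V=np.array(p['view']);R=V[:3,:3];t=V[:3,3]
    return -R.T@t, R.T@np.array([n[0],n[1],1])
def at(p,u,v,z):
    c,d=ray(p,u,v);return c+d*(z-c[2])/d[2]
def proj(p,X):
    V=np.array(p['view']);r=cv2.Rodrigues(V[:3,:3])[0]
    return cv2.projectPoints(np.array(X,float).reshape(-1,1,3),r,V[:3,3],p['mtx'],np.array(p['D'],float))[0][:,0]
N=['bottle_250_mid','bottle_125_mid','bottle_60_mid','bottle_30_mid','end_large_mid','end_small_mid','rack','wash_bottle','pen_pot','balance']
E
python3 - <<'E'
from h import *
s=monitor.read_state();print(s['clock'],s['eef_pos'],s['eef_rot'])
for c in ['top','scene']:
    p=imaging.camera(c);save(p,c+'0')
    print(c,'cam at',ray(p,320,200)[0].round())
    for n in N: print(n,[(round(d['p'],2),np.round(d['rect']).astype(int).tolist()) for d in find_in(p,n)[:6]])
E
```

```text
0.0 [ 188.91646535 -516.23384586  187.78292668] [-3.14042501e+00 -8.72301629e-05  3.50775269e-01]
top cam at [ 253.   11. 1428.]
bottle_250_mid [(0.66, [296, 217, 21, 24])]
bottle_125_mid [(0.86, [398, 208, 15, 18])]
bottle_60_mid [(0.64, [262, 210, 19, 16])]
bottle_30_mid [(0.67, [393, 149, 4, 11]), (0.62, [351, 220, 17, 17])]
end_large_mid [(0.97, [267, 167, 29, 33])]
end_small_mid [(0.63, [392, 147, 8, 15])]
rack [(0.86, [328, 163, 154, 47]), (0.38, [391, 150, 10, 12])]
wash_bottle [(0.81, [474, 190, 33, 28]), (0.46, [268, 168, 22, 33])]
pen_pot [(0.81, [460, 241, 33, 22])]
balance [(0.64, [184, 191, 85, 88])]
scene cam at [1098. -757.  948.]
bottle_250_mid [(0.88, [282, 185, 18, 38]), (0.69, [324, 181, 14, 40]), (0.56, [301, 163, 20, 39])]
bottle_125_mid [(0.77, [263, 246, 16, 34]), (0.25, [325, 180, 17, 42])]
bottle_60_mid [(0.82, [352, 175, 13, 21])]
bottle_30_mid [(0.74, [292, 217, 14, 18])]
end_large_mid [(0.34, [184, 267, 32, 49])]
end_small_mid [(0.6, [324, 286, 10, 18])]
rack [(0.78, [349, 252, 101, 110])]
wash_bottle [(0.66, [209, 305, 35, 73])]
pen_pot [(0.91, [185, 265, 30, 53])]
balance []
```

View pics/top0.png

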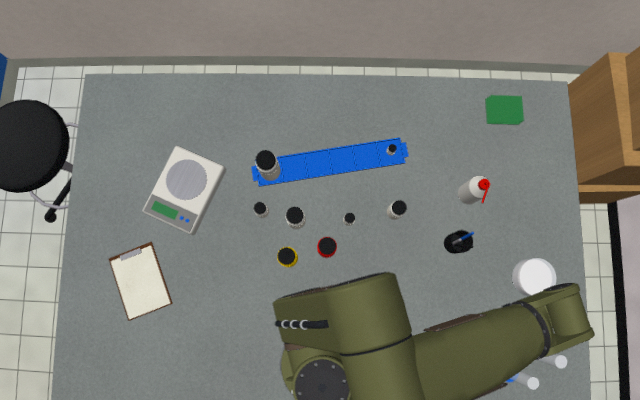

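View pics/scene0.png

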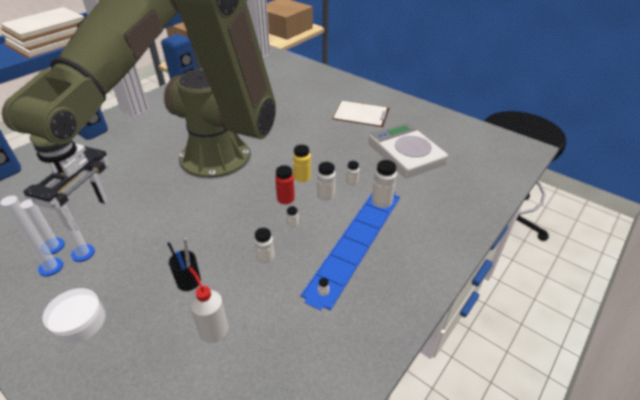

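```bash
cat >> h.py <<'E'
from scipy.optimize import least_squares
CAP={'250':(122,50,20),'125':(100,43,18),'60':(80,36,16),'30':(62,31,14),'large':(148,57,22),'small':(46,24,12)}
def capfit(p,k,u,v,r=16,thr=60,z0=0):
    h,d,c=CAP[k];m=(p['img'].max(2)<thr).astype(np.uint8)
    n,l,st,ce=cv2.connectedComponentsWithStats(m)
    j=min(range(1,n),key=lambda i:np.hypot(*(ce[i]-[u,v])) if st[i,4]>12 else 1e9)
    x0=at(p,*ce[j],z0+h-c/2)[:2];a=np.linspace(0,2*np.pi,24)
    def f(x):
        P=np.array([[x[0]+d/2*np.cos(t),x[1]+d/2*np.sin(t),z0+z] for z in(h-c,h) for t in a])
        H=cv2.convexHull(proj(p,P).astype(np.float32));M=cv2.moments(H)
        return [M['m10']/M['m00']-ce[j][0],M['m01']/M['m00']-ce[j][1]]
    s=least_squares(f,x0,diff_step=1e-3);return s.x,st[j].tolist()
E
python3 - <<'E'
from h import *
T={'250':(295,216),'125':(399,207),'60':(260,208),'30':(349,217),'large':(266,160),'small':(392,148)}
S={'250':(327,170),'125':(263,236),'60':(353,165),'30':(292,211),'large':(386,168),'small':(324,283)}
for c,D in(('top',T),('scene',S)):
    p=imaging.camera(c)
    for k in D:
        x,st=capfit(p,k,*D[k],z0=3 if k in('large','small') else 0);print(c,k,x.round(1),st)
    im=p['img'].astype(int);b=((im[:,:,2]>im[:,:,0]+80)&(im[:,:,2]>120)).astype(np.uint8)
    n,l,st,ce=cv2.connectedComponentsWithStats(b);
    xs=[];
    if c=='top':
        b[:120]=0;b[200:]=0;b[:,:230]=0;b[:,430:]=0
        vv,uu=np.nonzero(b);Q=np.array([at(p,u,v,8)[:2] for u,v in zip(uu,vv)],np.float32)
        print('minrect',cv2.minAreaRect(Q),'mean',Q.mean(0))
        crop=cv2.resize(p['img'][125:270,240:420],None,fx=4.4,fy=4.1,interpolation=3);cv2.imwrite('pics/c1.png',crop[:595,:795,::-1])
        # rectified plane z=8, 2px/mm over x 470..., y
        cx,cy=Q.mean(0);X,Y=np.meshgrid(np.arange(cx+110,cx-110,-.7),np.arange(cy+280,cy-280,-.7),indexing='ij')
        uv=proj(p,np.stack([X,Y,0*X+8],-1)).reshape(X.shape+(2,)).astype(np.float32)
        R=cv2.remap(p['img'],uv,None,cv2.INTER_CUBIC);cv2.imwrite('pics/r1.png',R[:,:,::-1]);print('origin',cx+110,cy+280)
E
```

```text
top 250 [444.3  87.1] [287, 207, 16, 17, 213]
top 125 [ 475.  -224.9] [392, 201, 14, 14, 154]
top 60 [470.3 196.9] [254, 202, 12, 12, 104]
top 30 [446.8 -78.9] [345, 213, 10, 10, 77]
top large [603.3 176.6] [256, 150, 19, 20, 286]
top small [ 675.6 -214.7] [389, 145, 7, 7, 41]
minrect ((638.3865356445312, -17.03314208984375), (88.22464752197266, 514.1072998046875), 10.201300621032715) mean [639.9717  -35.76536]
origin 749.9717 244.23463
scene 250 [443.8  88. ] [319, 163, 15, 11, 140]
scene 125 [ 475.6 -225.8] [256, 229, 14, 13, 150]
scene 60 [470.8 196.4] [348, 162, 10, 7, 56]
scene 30 [447.2 -78.8] [288, 207, 9, 8, 54]
scene large [603.6 177. ] [378, 161, 18, 14, 209]
scene small [ 677.1 -216.4] [320, 279, 7, 7, 43]
```

View pics/c1.png

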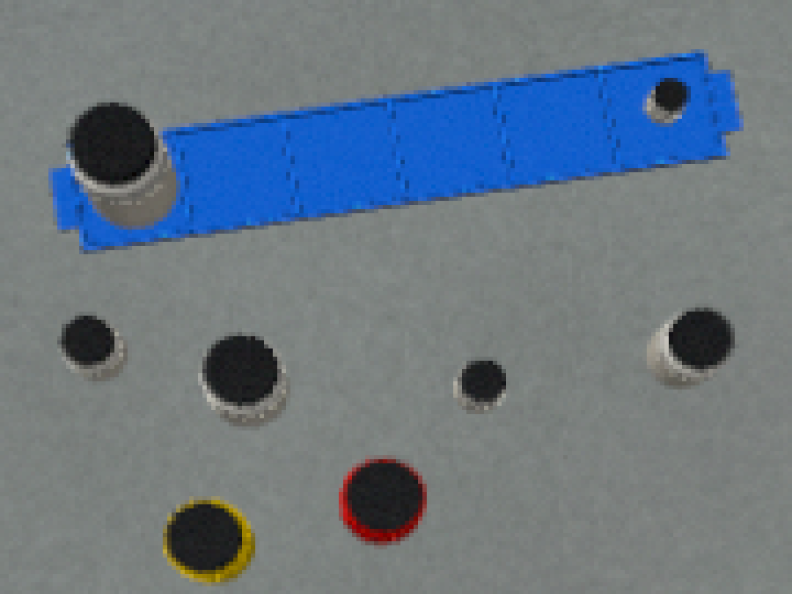

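View pics/r1.png

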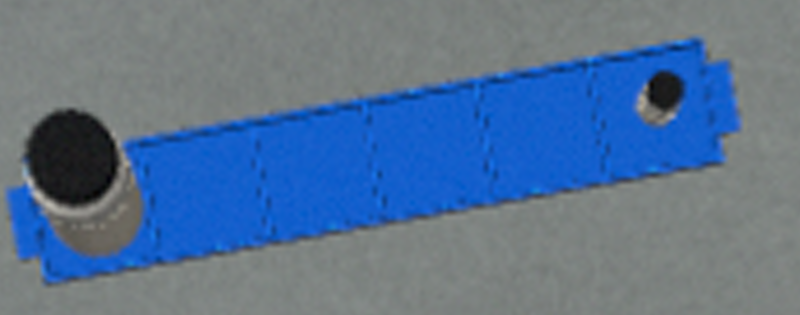

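The row must run 250, 125, 60, 30 from the left, because the large end bottle is at top-view (266,160) and the small one at (392,148). The bottles in the top view:
- **White, the ones meant:** 250 at (295,216), 125 at (399,207), 60 at (260,208) and 30 at (349,217). Their cap widths of 16, 14, 12 and 10 px match the sizes given.
- **Look-alikes:** yellow at (287,257) and red at (327,246). The enlarged crop confirms their colours, so I leave them alone.

Both cameras agree on positions to about 1 mm. I take the rack as centred at (639,-18.5) with yaw 10.3°.

First I rise and turn so that the fingers close across the row.

Call:
arm_command(steps=[[1,0,0,-15,-10],[1,0,0,-30,-20],[1,0,0,-50,-30],[1,0,0,-70,-40],[1,0,0,-90,-50],[1,0,0,-110,-60],[1,0,0,-120,-70],[1,0,0,-120,-80.2],[1,0,0,-120,-80.2]], force=15)

```text
clock: 2.33
eef_pos: [189.0, -516.5, 308.3]
eef_rot: [-3.142, 0.0, 1.749]
wrist_force: [0.7, 0.1, -0.3]
finger_gap: 94.3
finger_force: 0.0
```

```bash
cat >> h.py <<'E'
SRC={'250':(444.1,87.5),'125':(475.3,-225.3),'60':(470.5,196.7),'30':(447,-78.8)}
c,sn=np.cos(np.radians(10.3)),np.sin(np.radians(10.3))
BAY={k:(639-sn*s,-18.5+c*s) for k,s in zip(SRC,(120,40,-40,-120))}
def rel(x,y,z):
    s=monitor.read_state();P=np.array(s['eef_pos']);r=s['eef_rot']
    R=cv2.Rodrigues(np.array([0,0,r[2]]))[0]@np.diag([1,-1,-1.])
    return (R.T@(np.array([x,y,z])-P)).round(1)
E
python3 - <<'E'
from h import *
s=monitor.read_state();print(s['clock'],s['eef_pos'],np.degrees(s['eef_rot']))
print(BAY);print('250 above',rel(*SRC['250'],220))
p=imaging.camera('top')
for n,u,v in(('yellow',287,256),('red',327,246)): print(n,capfit(p,'250',u,v))
for n,h in(('pen_pot',60),('wash_bottle',120)): print(n,[at(p,*d['rect'][:2],h).round() for d in find_in(p,n)[:1]])
E
```

```text
2.325 [ 188.97053713 -516.49405499  308.3471638 ] [-1.79998561e+02  1.83086409e-03  1.00235090e+02]
{'250': (np.float64(617.543734186038), np.float64(99.566204552025)), '125': (np.float64(631.847911395346), np.float64(20.85540151734167)), '60': (np.float64(646.152088604654), np.float64(-57.85540151734167)), '30': (np.float64(660.456265813962), np.float64(-136.566204552025))}
250 above [549.  358.4  88.3]
yellow (array([323.51531284, 108.69664325]), [278, 248, 17, 16, 211])
red (array([355.10547149,  -9.0763987 ]), [319, 238, 17, 16, 215])
pen_pot [array([ 383., -419.,   60.])]
wash_bottle [array([ 525., -448.,  120.])]
```

Call:
arm_command(steps=[[1,15,10,0,0],[1,45,29,0,0],[1,85,55,0,0],[1,130,85,0,0],[1,175,114,0,0],[1,220,144,0,0],[1,265,173,0,0],[1,310,202,10,0],[1,355,232,25,0],[1,400,261,40,0],[1,445,291,55,0],[1,485,317,70,0],[1,515,336,80,0],[1,535,349,88,0],[1,545,356,88,0],[1,549,358.4,88,0],[1,549,358.4,88,0],[1,549,358.4,88,0]])

```text
clock: 4.72
eef_pos: [443.4, 87.2, 220.6]
eef_rot: [3.141, 0.0, 1.75]
wrist_force: [-0.6, -0.1, -0.2]
finger_gap: 94.1
finger_force: 0.0
```

```bash
python3 - <<'E'
from h import *
print(rel(*SRC['250'],65))
p=imaging.camera('wrist');save(p,'w1');print(proj(p,[[*SRC['250'],122],[*SRC['60'],80]]))
E
```

```text
[  0.2   0.8 155.6]
[[322.75403791 194.39303492]
 [370.54657052  78.61201605]]
```

View pics/w1.png

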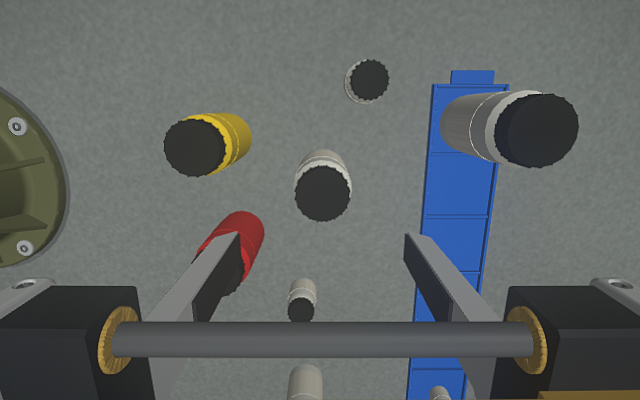

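The wrist view shows the 250 cap at (322,194) and the 60 cap at (370,79), both within a pixel or two of what I projected. I descend now.

Call:
arm_command(steps=[[1,0,0.5,30,0],[1,0,0.5,60,0],[1,0,0.5,90,0],[1,0,0.5,115,0],[1,0,0.5,135,0],[1,0,0.5,150,0],[1,0,0.5,155,0],[1,0,0.5,155,0],[0.55,0,0.5,155,0],[0.5,0,0.5,155,0],[0.5,0,0.5,155,0],[0.5,0,0.5,155,0],[0.5,0,0.5,155,0],[0.5,0,0.5,155,0]], force=20)

```text
clock: 6.52
eef_pos: [444.0, 87.8, 65.4]
eef_rot: [3.142, -0.0, 1.751]
wrist_force: [-1.6, 1.0, 2.5]
finger_gap: 57.4
finger_force: 20.0
```

```bash
python3 - <<'E'
from h import *
print(monitor.read_state()['finger_force'],rel(*BAY['250'],68))
E
```

```text
20.002171411179006 [-19.5 172.9  -2.6]
```

Call:
arm_command(steps=[[0.5,0,0,-8,0],[0.5,0,0,-25,0],[0.5,0,0,-45,0],[0.5,0,0,-60,0],[0.5,-2,12,-65,0],[0.5,-4,35,-65,0],[0.5,-7,62,-65,0],[0.5,-10,92,-65,0],[0.5,-14,122,-65,0],[0.5,-17,148,-65,0],[0.5,-19,165,-65,0],[0.5,-19.5,172,-65,0],[0.5,-19.5,173,-65,0],[0.5,-19.5,173,-65,0]])

```text
clock: 8.28
eef_pos: [617.3, 99.6, 130.2]
eef_rot: [-3.141, -0.0, 1.751]
wrist_force: [0.2, 0.5, -2.3]
finger_gap: 57.6
finger_force: 20.0
```

```bash
python3 - <<'E'
from h import *
print(monitor.read_state()['finger_force'],rel(*BAY['250'],68))
for cam in('wrist','top'):
    p=imaging.camera(cam)
    O=lambda X,Y,z:(639+c*X-sn*Y,-18.5+sn*X+c*Y,z)
    im=cv2.resize(p['img'][:,:,::-1],None,fx=1,fy=1).copy()
    if cam=='top':
        A=[240,125];f=4.4
        im=cv2.resize(im[125:205,240:420],None,fx=f,fy=f,interpolation=3)
    else: A=[0,0];f=1
    for a,b in [((-44,y),(44,y)) for y in(-242,-160,-80,0,80,160,242)]+[((x,-242),(x,242)) for x in(-44,44)]:
        P=(proj(p,[O(*a,8),O(*b,8)])-A+.5)*f
        cv2.line(im,*[tuple(int(t) for t in q) for q in P],(0,255,255),1)
    cv2.imwrite('pics/ov_%s.png'%cam,im)
w=cv2.imread('pics/ov_wrist.png');t=cv2.imread('pics/ov_top.png')
H=np.zeros((max(w.shape[0]//2*0+w.shape[0],0)//2+t.shape[0],792,3),np.uint8)
H[:t.shape[0]]=t;ww=w[100:300];H[t.shape[0]:,:640]=ww;cv2.imwrite('pics/ov.png',H[:600])
E
```

```text
19.993647673982196 [-0.   0.2 62.2]
```

View pics/ov.png

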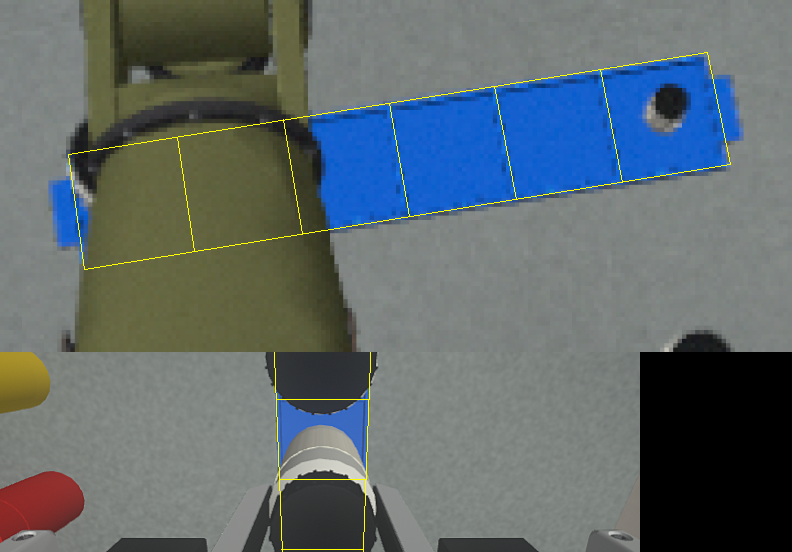

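The rack overlay lines up with the rim and ribs in both views. Next I lower gently and release.

Call:
arm_command(steps=[[0.5,0,0,10,0],[0.5,0,0,22,0],[0.5,0,0,34,0],[0.5,0,0,44,0],[0.5,0,0,51,0],[0.5,0,0,56,0],[0.5,0,0,59,0],[0.5,0,0,61,0],[0.5,0,0,61.8,0],[0.5,0,0,61.8,0],[0.65,0,0,61.8,0],[0.9,0,0,61.8,0],[0.9,0,0,61.8,0],[0.9,0,0,50,0],[0.9,0,0,25,0],[0.9,0,0,-10,0],[0.9,0,0,-50,0],[0.9,0,0,-80,0],[0.9,0,0,-90,0],[0.9,0,0,-90,0]])

```text
clock: 10.88
eef_pos: [617.7, 99.6, 220.4]
eef_rot: [3.141, 0.0, 1.751]
wrist_force: [1.2, -0.0, -0.3]
finger_gap: 84.9
finger_force: 0.0
```

```bash
python3 - <<'E'
from h import *
print(monitor.read_state()['eef_pos'],rel(*SRC['125'],200))
p=imaging.camera('scene');u,v=proj(p,[[*BAY['250'],115]])[0];print(u,v,capfit(p,'250',u,v,z0=3))
E
```

```text
[617.65174445  99.59678437 220.37572948] [-294.2 -198.2   20.4]
374.8551088667675 188.47504606562669 (array([617.86427018,  99.29548443]), [368, 182, 15, 14, 168])
```

Call:
arm_command(steps=[[0.9,-8,-6,0,0],[0.9,-30,-20,0,0],[0.9,-62,-42,0,0],[0.9,-100,-67,0,0],[0.9,-140,-94,0,0],[0.9,-180,-121,0,0],[0.9,-220,-148,0,0],[0.9,-255,-172,0,0],[0.9,-280,-188,0,0],[0.9,-292,-196,10,0],[0.9,-294.2,-198.2,30,0],[0.9,-294.2,-198.2,60,0],[0.9,-294.2,-198.2,90,0],[0.9,-294.2,-198.2,120,0],[0.9,-294.2,-198.2,143,0],[0.9,-294.2,-198.2,158,0],[0.9,-294.2,-198.2,166,0],[0.9,-294.2,-198.2,168,0],[0.9,-294.2,-198.2,168,0]])

```text
clock: 13.3
eef_pos: [475.5, -225.4, 52.8]
eef_rot: [3.141, 0.001, 1.751]
wrist_force: [-0.3, 0.5, 0.2]
finger_gap: 84.7
finger_force: 0.0
```

Call:
arm_command(steps=[[0.5,0,0,0,0],[0.42,0,0,0,0],[0.42,0,0,0,0],[0.42,0,0,0,0],[0.42,0,0,0,0],[0.42,0,0,0,0]])

```text
clock: 14.05
eef_pos: [475.2, -225.4, 52.4]
eef_rot: [-3.142, -0.0, 1.75]
wrist_force: [0.4, -0.1, 1.3]
finger_gap: 49.1
finger_force: 20.0
```

```bash
python3 - <<'E'
from h import *
print(rel(*BAY['125'],55))
E
```

```text
[214.3 198.1  -2.6]
```

Call:
arm_command(steps=[[0.42,0,0,-8,0],[0.42,0,0,-28,0],[0.42,0,0,-52,0],[0.42,3,3,-75,0],[0.42,15,14,-88,0],[0.42,38,35,-92,0],[0.42,64,59,-92,0],[0.42,92,85,-92,0],[0.42,120,111,-92,0],[0.42,148,137,-92,0],[0.42,174,161,-92,0],[0.42,196,181,-92,0],[0.42,209,193,-92,0],[0.42,214,197.5,-88,0],[0.42,214.3,198.2,-78,0],[0.42,214.3,198.2,-64,0],[0.42,214.3,198.2,-50,0],[0.42,214.3,198.2,-38,0],[0.42,214.3,198.2,-28,0]])

```text
clock: 16.42
eef_pos: [631.8, 20.8, 79.4]
eef_rot: [-3.141, -0.0, 1.75]
wrist_force: [0.7, 0.7, -2.3]
finger_gap: 49.1
finger_force: 20.0
```

```bash
python3 - <<'E'
from h import *
s=monitor.read_state();print(s['eef_pos'],s['finger_force'],s['finger_gap'],rel(*BAY['125'],55.6))
E
```

```text
[631.78800177  20.80349299  79.42052853] 19.997000063303858 49.07149834527616 [ 0.   0.1 23.8]
```

Call:
arm_command(steps=[[0.42,0,0,8,0],[0.42,0,0,15,0],[0.42,0,0,20,0],[0.42,0,0,23,0],[0.42,0,0,24.6,0],[0.42,0,0,24.8,0],[0.42,0,0,24.8,0],[0.56,0,0,24.8,0],[0.85,0,0,24.8,0],[0.85,0,0,24.8,0],[0.85,0,0,15,0],[0.85,0,0,-5,0],[0.85,0,0,-35,0],[0.85,0,0,-70,0],[0.85,0,0,-100,0],[0.85,0,0,-120,0],[0.85,0,0,-130,0],[0.85,0,0,-130,0]])

```text
clock: 18.68
eef_pos: [632.1, 20.9, 211.2]
eef_rot: [3.14, 0.0, 1.751]
wrist_force: [0.5, 0.3, -0.5]
finger_gap: 79.9
finger_force: 0.0
```

```bash
python3 - <<'E'
from h import *
print(monitor.read_state()['eef_pos'],rel(*SRC['60'],40))
p=imaging.camera('scene');u,v=proj(p,[[*BAY['125'],94]])[0];print(u,v,capfit(p,'125',u,v,z0=3))
E
```

```text
[632.0953684   20.94363278 211.24841528] [ 201.8 -127.6  171.2]
363.0214724867317 210.15143772184842 (array([632.47955917,  20.74474088]), [357, 205, 14, 12, 133])
```

For the 60 bottle I turn the gripper 45° so its body stays clear of the large end bottle.

Call:
arm_command(steps=[[0.8,5,-3,0,0],[0.8,22,-14,0,-5],[0.8,45,-28,0,-12],[0.8,70,-44,0,-20],[0.8,97,-61,0,-28],[0.8,124,-78,0,-36],[0.8,150,-95,0,-42],[0.8,174,-110,0,-45],[0.8,192,-121,0,-45],[0.8,200,-126,0,-45],[0.8,201.8,-127.5,10,-45],[0.8,201.8,-127.5,35,-45],[0.8,201.8,-127.5,65,-45],[0.8,201.8,-127.5,95,-45],[0.8,201.8,-127.5,125,-45],[0.8,201.8,-127.5,148,-45],[0.8,201.8,-127.5,163,-45],[0.8,201.8,-127.5,170,-45],[0.8,201.8,-127.5,171,-45],[0.8,201.8,-127.5,171,-45]])

```text
clock: 21.22
eef_pos: [470.8, 196.8, 39.9]
eef_rot: [3.141, 0.001, 2.536]
wrist_force: [-1.3, -0.4, 0.1]
finger_gap: 75.2
finger_force: 0.0
```

Call:
arm_command(steps=[[0.42,0,0,0,0],[0.34,0,0,0,0],[0.34,0,0,0,0],[0.34,0,0,0,0],[0.34,0,0,0,0],[0.34,0,0,0,0]])

```text
clock: 21.98
eef_pos: [470.5, 196.7, 39.4]
eef_rot: [3.142, 0.0, 2.536]
wrist_force: [0.4, -0.0, 0.7]
finger_gap: 40.2
finger_force: 20.0
```

```bash
python3 - <<'E'
from h import *
s=monitor.read_state();print(s['eef_pos'],np.degrees(s['eef_rot']),rel(*BAY['60'],43), rel(550,150,43))
E
```

```text
[470.45433335 196.71992055  39.40669488] [1.79995441e+02 2.29093202e-03 1.45299598e+02] [-289.4 -109.3   -3.6] [-92.    6.9  -3.6]
```

Call:
arm_command(steps=[[0.34,0,0,-8,0],[0.34,0,0,-30,0],[0.34,0,0,-58,0],[0.34,0,0,-88,0],[0.34,-3,-1,-115,0],[0.34,-18,-7,-132,4],[0.34,-43,-16,-138,10],[0.34,-73,-28,-138,17],[0.34,-105,-40,-138,24],[0.34,-137,-52,-138,31],[0.34,-169,-64,-138,38],[0.34,-201,-76,-138,43],[0.34,-233,-88,-138,45],[0.34,-260,-98,-138,45],[0.34,-278,-105,-138,45],[0.34,-287,-108.5,-136,45],[0.34,-289.4,-109.3,-125,45],[0.34,-289.4,-109.3,-108,45],[0.34,-289.4,-109.3,-90,45],[0.34,-289.4,-109.3,-75,45]])

```text
clock: 24.48
eef_pos: [645.6, -57.5, 112.6]
eef_rot: [-3.14, -0.0, 1.751]
wrist_force: [-0.0, -0.7, -2.1]
finger_gap: 40.0
finger_force: 20.0
```

Call:
arm_command(steps=[[0.34,0,0,15,0],[0.34,0,0,30,0],[0.34,0,0,43,0],[0.34,0,0,54,0],[0.34,0,0,62,0],[0.34,0,0,67,0],[0.34,0,0,67,0]])

```text
clock: 25.35
eef_pos: [646.1, -57.9, 47.2]
eef_rot: [-3.141, -0.0, 1.751]
wrist_force: [-0.6, 0.5, -0.4]
finger_gap: 40.0
finger_force: 20.0
```

```bash
python3 - <<'E'
from h import *
s=monitor.read_state();print(s['eef_pos'],s['finger_force'],s['finger_gap'],rel(*BAY['60'],42.4))
E
```

```text
[646.08728604 -57.90220264  47.16419975] 19.997376086830627 40.02865551556655 [0.  0.1 4.8]
```

Call:
arm_command(steps=[[0.34,0,0,2.5,0],[0.34,0,0,4,0],[0.34,0,0,4.8,0],[0.34,0,0,4.8,0],[0.34,0,0,4.8,0],[0.48,0,0,4.8,0],[0.75,0,0,4.8,0],[0.75,0,0,4.8,0],[0.75,0,0,-5,0],[0.75,0,0,-25,0],[0.75,0,0,-55,0],[0.75,0,0,-85,0],[0.75,0,0,-115,0],[0.75,0,0,-140,0],[0.75,0,0,-150,0],[0.75,0,0,-150,0]])

```text
clock: 27.35
eef_pos: [646.2, -57.9, 198.1]
eef_rot: [3.141, 0.0, 1.751]
wrist_force: [-0.6, -0.0, -1.0]
finger_gap: 70.4
finger_force: 0.0
```

```bash
python3 - <<'E'
from h import *
print(monitor.read_state()['eef_pos'],rel(*SRC['30'],30))
p=imaging.camera('scene');u,v=proj(p,[[*BAY['60'],75]])[0];print(u,v,capfit(p,'60',u,v,z0=3))
u,v=proj(p,[[*SRC['30'],55]])[0];print(u,v,capfit(p,'30',u,v))
E
```

```text
[646.23274464 -57.90031371 198.06489176] [  15.1 -199.8  168.1]
350.4656257787344 232.73073969481084 (array([646.51330545, -57.00815097]), [346, 228, 11, 10, 89])
291.5227967326405 210.38041580648522 (array([447.10407005, -78.87352816]), [288, 207, 8, 8, 49])
```

Call:
arm_command(steps=[[0.75,0.5,-8,0,0],[0.75,2,-28,0,0],[0.75,4,-56,0,0],[0.75,7,-88,0,0],[0.75,9,-120,0,0],[0.75,11,-150,0,0],[0.75,13,-175,0,0],[0.75,14.5,-192,0,0],[0.75,15,-199,10,0],[0.75,15,-199.8,35,0],[0.75,15,-199.8,65,0],[0.75,15,-199.8,95,0],[0.75,15,-199.8,125,0],[0.75,15,-199.8,148,0],[0.75,15,-199.8,162,0],[0.75,15,-199.8,169,0],[0.75,15,-199.8,170,0],[0.75,15,-199.8,170,0]])

```text
clock: 29.65
eef_pos: [447.2, -79.0, 27.9]
eef_rot: [3.141, 0.0, 1.751]
wrist_force: [0.2, -0.3, 0.0]
finger_gap: 70.3
finger_force: 0.0
```

Call:
arm_command(steps=[[0.36,0,0,0,0],[0.28,0,0,0,0],[0.28,0,0,0,0],[0.28,0,0,0,0],[0.28,0,0,0,0],[0.28,0,0,0,0]])

```text
clock: 30.4
eef_pos: [446.9, -78.9, 27.4]
eef_rot: [3.142, 0.0, 1.75]
wrist_force: [-1.1, 0.6, 1.4]
finger_gap: 30.5
finger_force: 20.6
```

```bash
python3 - <<'E'
from h import *
s=monitor.read_state();print(s['eef_pos'],rel(*BAY['30'],31))
E
```

```text
[446.88178937 -78.88359062  27.40552961] [-94.9 199.8  -3.6]
```

```bash
python3 - <<'E'
from h import *
s=monitor.read_state();print(s['finger_gap'],s['finger_force'])
p=imaging.camera('wrist');q=imaging.camera('scene')
a=cv2.resize(p['img'][150:400,170:470],(600,500))
cv2.imwrite('pics/w2.png',a[:,:,::-1]);print(proj(p,[[446.9,-78.9,62]]))
u,v=proj(q,[[*SRC['30'],55]])[0];print(u,v,capfit(q,'30',u,v))
E
```

```text
30.485740005895725 20.614140834950376
[[321.7641415  257.89831408]]
291.5227967326405 210.38041580648522 (array([433.73921501, -73.78392312]), [286, 195, 9, 20, 68])
```

View pics/w2.png

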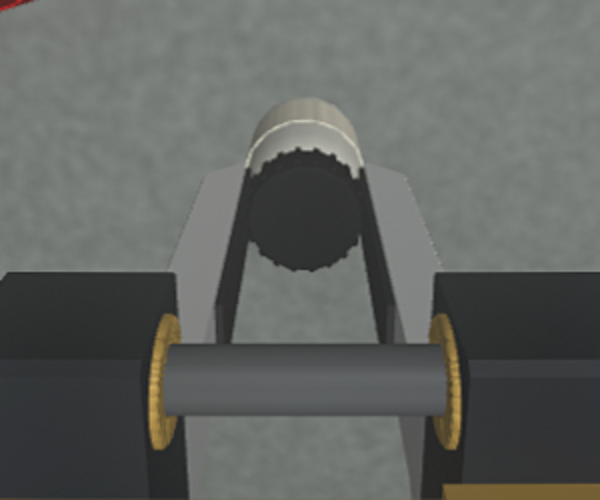

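The cap at crop (303,210), predicted (303,216), is upright and centred between the pads. The small gap reading looks harmless, so I lift.

Call:
arm_command(steps=[[0.28,0,0,-6,0],[0.28,0,0,-22,0],[0.28,0,0,-45,0],[0.28,-1,3,-65,0],[0.28,-8,18,-75,0],[0.28,-20,42,-75,0],[0.28,-34,70,-75,0],[0.28,-48,100,-75,0],[0.28,-62,130,-75,0],[0.28,-76,160,-75,0],[0.28,-87,183,-75,0],[0.28,-93,195,-75,0],[0.28,-94.9,199.8,-70,0],[0.28,-94.9,199.8,-58,0],[0.28,-94.9,199.8,-44,0],[0.28,-94.9,199.8,-32,0],[0.28,-94.9,199.8,-22,0],[0.28,-94.9,199.8,-15,0],[0.28,-94.9,199.8,-10,0],[0.28,-94.9,199.8,-10,0]])

```text
clock: 33.0
eef_pos: [660.4, -136.5, 37.1]
eef_rot: [-3.141, -0.0, 1.751]
wrist_force: [0.1, 0.1, -0.6]
finger_gap: 30.4
finger_force: 20.6
```

```bash
python3 - <<'E'
from h import *
s=monitor.read_state();print(s['eef_pos'],s['finger_gap'],rel(*BAY['30'],30.4))
p=imaging.camera('wrist');
cv2.imwrite('pics/w3.png',cv2.resize(p['img'][150:400,170:470],(600,500))[:,:,::-1]);print((proj(p,[[*s['eef_pos'][:2],72]])-[170,150])*2)
E
```

```text
[ 660.35222961 -136.50012816   37.13560591] 30.411222870333056 [-0.1  0.1  6.7]
[[303.46497165 216.1470217 ]]
```

View pics/w3.png

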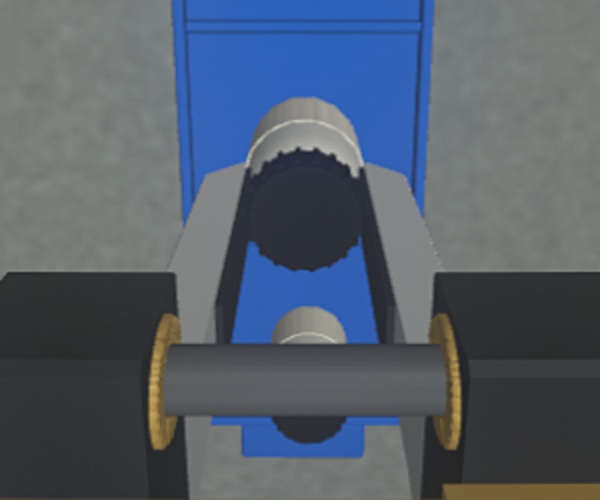

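The bottle is held upright with its cap at (303,210), over bay five. The small end bottle at (310,370) is undisturbed. I lower and release.

Call:
arm_command(steps=[[0.28,0,0,3,0],[0.28,0,0,5,0],[0.28,0,0,6.3,0],[0.28,0,0,6.8,0],[0.28,0,0,6.8,0],[0.38,0,0,6.8,0],[0.45,0,0,6.8,0],[0.7,0,0,6.8,0],[0.7,0,0,6.8,0],[0.7,0,0,0,0],[0.7,0,0,-20,0],[0.7,0,0,-50,0],[0.7,0,0,-85,0],[0.7,0,0,-120,0],[0.7,0,0,-150,0],[0.7,0,0,-165,0],[0.7,0,0,-170,0],[0.7,0,0,-170,0]])

```text
clock: 35.3
eef_pos: [660.2, -136.5, 206.7]
eef_rot: [-3.141, -0.0, 1.751]
wrist_force: [-0.0, -0.9, -0.9]
finger_gap: 65.9
finger_force: 0.0
```

Call:
arm_command(steps=[[0.7,0,-10,0,0],[0.7,0,-40,0,0],[0.7,0,-80,0,0],[0.7,0,-125,0,0],[0.7,0,-170,0,0],[0.7,0,-215,0,0],[0.7,0,-250,0,0],[0.7,0,-270,0,0],[0.7,0,-280,0,0],[0.7,0,-280,0,0]])

```text
clock: 36.55
eef_pos: [384.6, -186.6, 207.2]
eef_rot: [-3.142, -0.0, 1.75]
wrist_force: [0.4, -0.3, 0.3]
finger_gap: 66.0
finger_force: 0.0
```

```bash
python3 - <<'E'
from h import *
p=imaging.camera('scene');B=dict(BAY)
for k,s in(('large',200),('small',-200)): B[k]=(639-sn*s,-18.5+c*s)
for k in B:
    u,v=proj(p,[[*B[k],3+CAP[k][0]-7]])[0];x,st=capfit(p,k,u,v,z0=3);print(k,(x-B[k]).round(1),st)
cv2.imwrite('pics/fin.png',cv2.resize(p['img'][120:340,170:450],(763,600))[:,:,::-1])
E
```

```text
250 [0.2 0.3] [367, 182, 16, 14, 171]
125 [0.7 0. ] [357, 205, 14, 12, 134]
60 [0.4 1.1] [346, 228, 11, 10, 92]
30 [ 0.8 -1. ] [333, 253, 9, 9, 67]
large [ 0.1 -0.8] [378, 160, 18, 15, 212]
small [ 2.3 -1.1] [320, 279, 7, 7, 43]
```

View pics/fin.png

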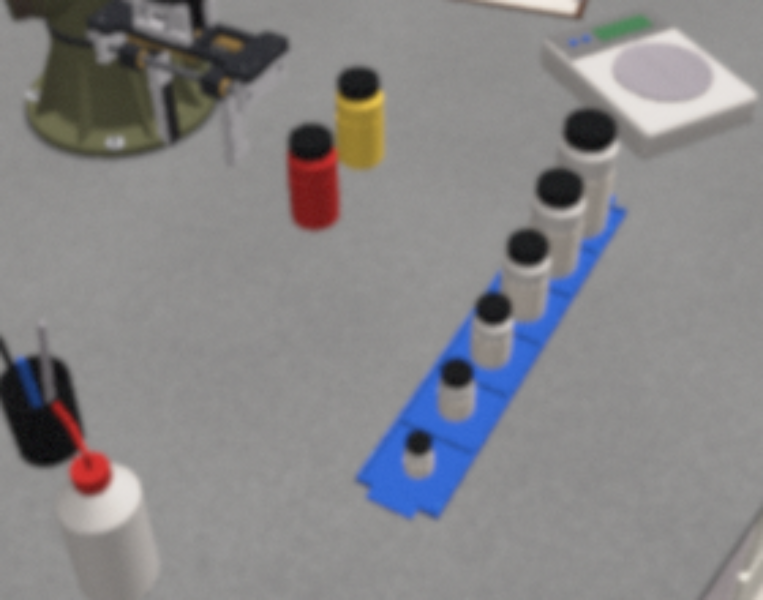

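All six bottles stand upright, stepping down from the large one at (590,130) to the small one at (418,440). The four I placed are within about 1.5 mm of their bay centres, and the arm is clear.

```bash
python3 -c "
from cell import job
print(job.sign_off())"
```

```text
the job is handed in; nothing more can be done
None
```

The four loose bottles stand upright in the rack in even size order, each within about 1.5 mm of its bay centre by the scene camera; the job was handed in at about 37 s, and sign-off returned no verdict.

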